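# Set up for restringing a bead

## Robot

A 7-joint arm with a two-finger parallel gripper is mounted at the origin on the work surface. World frame = base frame: x ahead of the robot, y to its left, z up, the work surface at z = 0. Lengths are in m, angles in rad, forces in N, time in s.
With the tool pointing down it reaches from about 0.425 to 0.95 m from the base axis. Payload 16.7 kg.
Tool frame: the origin (TCP) lies between the finger pads; the fingertips stand 22 mm ahead of it and the grasp point (between the pads) lies 3 mm ahead of it; z points along the fingers, y is the line along which they close (so a half turn about z gives the same grasp; the last joint's range is limited). The gripper opens to 94 mm and grips with 3 to 60 N. Pads are 16 mm wide; open, the fingers measure 119 mm over their backs; the gripper's body (75 mm by 177 mm) begins 78 mm behind the grasp point.
Start: joints at [-1.403, 0.426, 0.074, 1.606, -0.034, 1.111, -0.067], TCP at [0.21, 0.641, 0.227] pointing down, gripper open.
Joint ranges: [-2.85, 2.85], [-0.5, 2.14], [-1.23, 1.37], [0.21, 2.46], [-1.02, 4.16], [0.16, 2.05], [-2.73, 2.73]. Speed limits (rad/s): [1.89, 1.89, 2.39, 2.39, 3.01, 3.01, 3.01].

## Interface

Orientations are given as a rotation vector (axis times angle).
In Python, from workcell import read_state, imaging, env gives the robot as it stands.
- The arm moves only by the tool drive_tool, never from a script. Its argument "motion" is a list of rows, each a list of 4 numbers: the shift along the tool's x, y, z in m, then the turn about the tool's z in degrees. In form: [[dx, dy, dz, turn], ...]. A call has 1 to 12 rows; each row is the pose to reach, as a shift and turn from the pose commanded when the call began, along the tool's axes at that moment; what a row does not reach only later rows make up. A row lasts 1/10 s, in which the tool goes at most 50 mm and 8.59 degrees, less where a joint would pass 70% of its speed; a pose out of reach is approached as far as the arm can. A call with a gripper value outside its range is refused whole. "fingers" is the finger opening in m, from 0 to 0.094, set as the call begins (left out, the last holds). The fingers move at their own pace and stop on an object; the grip force is fixed at half the most. Time passes only in rows, so rows that repeat a pose let the fingers close. It gives the time, the measured TCP pose, the force, the opening and the grip force at its end, in the units of the state.
- read_state(): the state, without advancing time (a new reading comes with each control period).
- imaging.read_camera(name): name is "scene" or "top"; returns (picture, depth): 420x560x3 uint8, blue, green, red; 420x560 float32, m along the optical axis (not along the pixel's ray), 0 where there is no reading.
- imaging.camera_model(name): a dict with "fovy" (degrees; the focal length in pixels is half the picture's height over the tangent of half this angle, whatever the lens; pixels are square), "cx", "cy" (the principal point, pixels), "eye" and "attitude" of the camera in the world. Camera axes: x right, y down, z forward; pixel columns grow to the right and rows downward; lengths in m; the calibration is good to about 2 mm. A picture is of the moment at which its call begins. camera_model takes no time and is no camera call.
- env.job_done(): hands the job in; it is judged then, once.
The state is a dict: "time": time; "joint_positions": joint angles; "joint_velocities": joint speeds; "effort": joint torques, N m; "tool_pos": TCP position; "tcp_rot": TCP orientation; "wrist_force": force on the tool from outside, world axes, zero at the start; "torque": the same for the moment, N m; "finger_gap": finger opening in m; "finger_force": force on a finger pad.
Only numpy, scipy, OpenCV 4.12 (cv2) and the standard library are available. Lean on these libraries where they do the work, as an engineer would, in place of code of your own. Each camera call takes 0.05 s, during which the arm holds its last target. There are 200 camera calls.

## Task

Get the dressing table ready for restringing: take the stringing pin with the square wooden grip out of the storage rack and stand it fully down in the hole of the single-hole block, then let go of it. Then lift the bead dish by its arched handle about 8 cm straight up and, only once it is up, turn it a quarter turn so that its pouring lip faces the standing pin, keeping the dish level and over its place, with the loose bead staying in the middle throughout. Finish while still holding the dish there in the air, at rest, and do not disturb the other things on the table.

Things in the scene. Friction and masses are not known exactly. Their poses are not given: they have to be found in the camera images.
- pin: Stringing pin, stands upright, 109 mm tall overall: steel shank 7 mm diameter, 75 mm long, with a 3 mm taper at the tip (flat end 5 mm wide), below a square pale-wood grip 14 x 14 mm, 34 mm tall. Origin at the centre of the lower tip, z up along the shank, x and y along the normals of the grip's flat sides. Starts in one of the rack's two holes; 35 g.
- pin_tip (a point): Lower end of the pin's shank (same point as the pin's origin).
- pin_grip (a point): Centre of the pin's square wooden grip, 92 mm above its tip.
- rack: Storage rack, fixed: dark wood block 50 (x) x 110 (y) x 34 mm tall with two holes of 8.5 mm, 26 mm deep, 64 mm apart along its y. Origin at the centre of its underside. One hole holds the pin, the other the awl.
- block: Single-hole block, fixed: dark wood, 64 x 64 x 34 mm tall, one hole of 9 mm diameter, 26 mm deep with a closed bottom, in the centre of its top. Origin at the centre of its underside. It stands between the rack and the dish.
- block_hole0 (a point): Mouth centre of the block's hole, on its top face 34 mm above the table; z up.
- dish: Blue glazed round bead dish, 122 mm wide, loose, about 200 g: shallow 7 degree cone inside, rim 23 mm high, a small trough-like pouring lip on its +x side, a rigid arched handle over it (legs at +y and -y). Origin at the centre of its foot, z up; balanced about its axis. The block starts on its +y side: a quarter turn counter-clockwise from above makes the lip face it.
- dish_grip (a point): Centre of the dish's handle bar, 85 mm above the dish's foot, straight above the dish's centre: pale wood bar 14 mm wide (along the dish's x), 14 mm high, 70 mm long along the dish's y. Grip it from above with the fingers closing along the dish's x.
- dish_lip (a point): Outer end of the pouring lip, 87 mm from the dish's axis along its +x, 20 mm above its foot.
- dish_middle (a point): Where the bead's centre lies when it rests in the middle of the dish, 18 mm above the foot, on the axis.
- bead_center (a point): Centre of the loose amber glass bead (ball, 20 mm diameter, 12 g) that lies in the dish. It rolls freely.
- awl: Awl, stands in the rack's other hole: same 7 mm steel shank, with a round ball knob 22 mm in diameter, 79 mm tall overall. Not to be moved. Origin at its tip.
- flask: Red drinking flask, 68 mm diameter, 210 mm tall. Leave alone.
- cream: Small green glass jar with white lid, 56 mm diameter, 45 mm tall. Leave alone.
- bangle: Brass bangle lying flat, 68 mm outer diameter, 10 mm tall. Leave alone.
- case: Black spectacle case, 60 x 150 x 35 mm. Leave alone.
- mug: White mug, 80 mm diameter, 90 mm tall. Leave alone.
- perfume: Amber perfume bottle, 44 mm diameter, 90 mm tall. Leave alone.
Mind the look-alikes: they are no part of the job. What is shaped like the rack but purple or yellow is not meant.

How it is judged:
By the outcome, as a careful person would: the job done as asked, in the order asked, and still so for the second after the job is handed in, while the arm keeps its last pose, push and grip.
It also fails if it takes over 56 s, if anything falls off the work surface, if the arm or the gripper's body presses on something with over 40 N, if the wrist force passes 120 N, or if a joint passes its speed limit or range.

## Working session

There is one attempt and no reset: what is moved stays moved. The work goes in short steps, Python scripts to look and compute and a tool call to move; the robot and the scene stay as the last step left them, time stands still between calls to the robot, and variables do not carry over. Pictures are saved under pics/ and viewed, at most 10 in all, crops included, and the job is handed in when it is done.

Besides the shell and the picture viewer there is one more tool, called after "Call:" in YAML: its name, and indented under it one key for each argument. drive_tool: Moves the arm, as the interface text tells. Its arguments: {"type":"object","properties":{"motion":{"type":"array","items":{"type":"array","items":{"type":"number"}}},"fingers":{"type":"number"}},"required":["motion"]}

```bash
mkdir -p pics; ls
python3 - <<'E'
from workcell import read_state, imaging, env
import cv2,numpy as np
s=read_state();print(s)
for n in("scene","top"):
    p,d=imaging.read_camera(n);cv2.imwrite(f"pics/{n}0.png",p);np.save(f"pics/{n}0.npy",d);print(n,imaging.camera_model(n))
E
```

```text
pics
{'time': 0.0, 'joint_positions': array([-1.40351787,  0.42677073,  0.07380709,  1.6065994 , -0.03409658,
        1.11082399, -0.06708976]), 'joint_velocities': array([-5.26678445e-04,  7.08605366e-04, -1.35117472e-03, -1.33897230e-05,
        2.46074224e-04,  1.70634293e-03,  6.07171415e-04]), 'effort': array([ 3.50288465e-04, -9.35817003e+01,  3.66776884e+00, -4.54197693e+01,
       -4.86565847e-02,  2.00304383e-02,  1.65779311e-04]), 'tool_pos': array([0.21013932, 0.64101439, 0.22675182]), 'tcp_rot': array([-4.95465269e-01, -3.10214861e+00,  2.10089963e-03]), 'wrist_force': array([-0.45958623, -0.48187948, -1.00289294]), 'torque': array([-0.04908777, -0.02919022, -0.01759021]), 'finger_force': 0.0, 'finger_gap': 0.09387108072565248}
scene {'fovy': 44.05621500123861, 'cx': 270.63275116466787, 'cy': 210.15898898799193, 'eye': array([ 1.29068971, -0.32387496,  1.10599669]), 'attitude': array([-2.1410815 , -1.35606145,  0.49136339])}
top {'fovy': 44.64978888047082, 'cx': 277.2659975405692, 'cy': 210.3253298112145, 'eye': array([ 4.50930298e-01, -1.30617674e-03,  1.52026428e+00]), 'attitude': array([-2.18902953,  2.17725879, -0.07458967])}
```

View pics/top0.png

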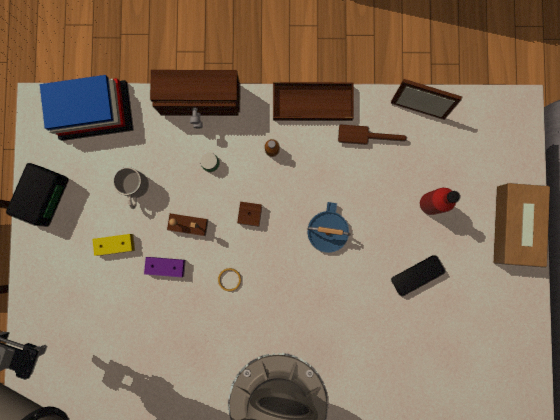

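View pics/scene0.png

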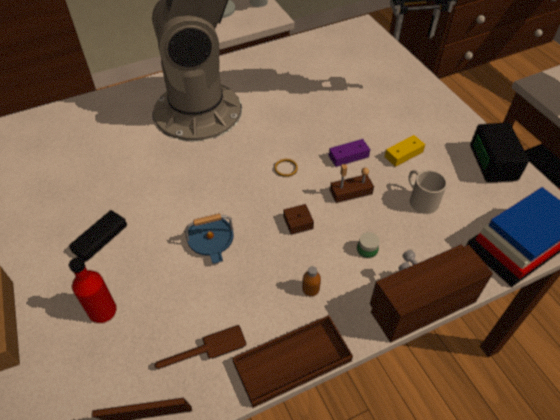

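The top view shows the brown rack at (188,224) with two tools, the block at (250,214), the dish at (328,231) with its lip up at (332,208), and yellow and purple decoy racks at (113,244) and (164,267). In the scene view the rack is at (352,188), its tools at (344,172) and (365,176), and the block at (298,218). Candidates for the pin are the rack tools at top (172,222) and (193,226); I'll check them in a close crop.

Run:
```python
import cv2,numpy as np
t=cv2.imread("pics/top0.png");s=cv2.imread("pics/scene0.png")
a=cv2.resize(t[190:260,150:275],None,fx=6,fy=6,interpolation=cv2.INTER_CUBIC)[:, :750]
b=cv2.resize(s[155:235,275:385],None,fx=5,fy=5,interpolation=cv2.INTER_CUBIC)
c=cv2.resize(t[195:265,290:380],None,fx=5,fy=5,interpolation=cv2.INTER_CUBIC)
c1=np.zeros((400,450,3),np.uint8)
cv2.imwrite("pics/crop1.png",a)
cv2.imwrite("pics/crop2.png",b)
```

```text
(no output)
```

View pics/crop1.png

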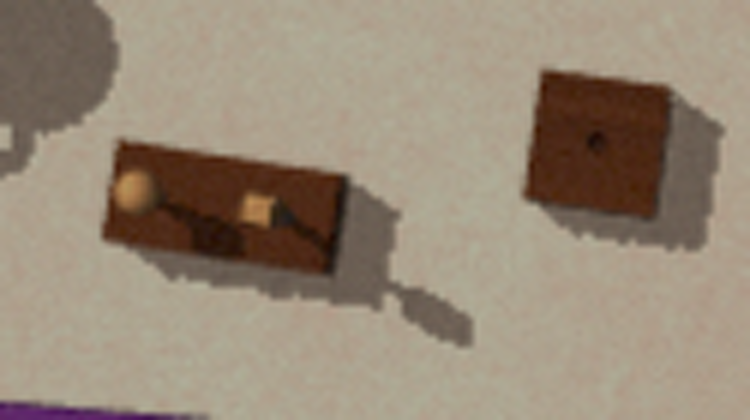

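View pics/crop2.png

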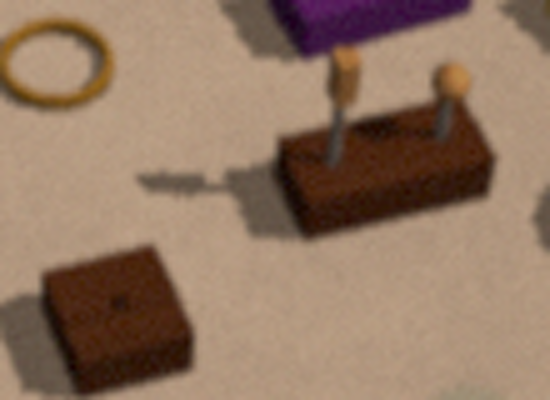

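The crops confirm it: the pin with the square grip is at top (193,225), scene (344,172). The ball-knob awl is at top (172,222). The block hole is at about top (249,213), scene (299,215).

```bash
cat > h.py <<'E'
import numpy as np,cv2
from workcell import read_state, imaging, env
from scipy.spatial.transform import Rotation as R
class Cam:
    def __init__(s,n,frame=None):
        m=imaging.camera_model(n);s.f=210/np.tan(np.radians(m["fovy"]/2));s.c=np.array([m["cx"],m["cy"]])
        s.e=m["eye"];s.R=R.from_rotvec(m["attitude"]).as_matrix()
        if frame is None: s.p,s.d=imaging.read_camera(n)
        else: s.p=cv2.imread(f"pics/{n}{frame}.png");s.d=np.load(f"pics/{n}{frame}.npy")
    def ray(s,uv):
        uv=np.atleast_2d(uv);v=np.c_[(uv-s.c)/s.f,np.ones(len(uv))];return v@s.R.T
    def plane(s,uv,z):
        r=s.ray(uv);return s.e+r*((z-s.e[2])/r[:,2:])
    def world(s):
        v,u=np.mgrid[:420,:560];return (s.e+s.ray(np.c_[u.ravel(),v.ravel()])*s.d.reshape(-1,1)).reshape(420,560,3)
    def proj(s,P):
        q=(np.atleast_2d(P)-s.e)@s.R;return q[:,:2]/q[:,2:]*s.f+s.c
def tri(c1,u1,c2,u2):
    a,b=c1.ray(u1)[0],c2.ray(u2)[0];t=np.linalg.lstsq(np.c_[a,-b],c2.e-c1.e,rcond=None)[0]
    p,q=c1.e+a*t[0],c2.e+b*t[1];return (p+q)/2,np.linalg.norm(p-q)
E
python3 - <<'E'
from h import *
np.set_printoptions(precision=4,suppress=True)
T=Cam("top","0");S=Cam("scene","0")
boxes={"top":dict(rack=(162,210,212,240),block=(234,198,266,230)),"scene":dict(rack=(328,174,378,205),block=(280,202,316,236))}
for n,c in(("top",T),("scene",S)):
    W=c.world();hsv=cv2.cvtColor(c.p,cv2.COLOR_BGR2HSV)
    tab=W[300:320,200:220,2] if n=="top" else W[300:330,150:160,2]
    print(n,"table z",np.median(tab),tab.std())
    for k,(u0,v0,u1,v1) in boxes[n].items():
        z=W[v0:v1,u0:u1,2]; m=((z>.026)&(z<.042)).astype(np.uint8)
        vs,us=np.nonzero(m);P=c.plane(np.c_[us+u0,vs+v0],.034)[:,:2].astype(np.float32)
        print(n,k,len(us),cv2.minAreaRect(P),P.mean(0), "ztop",np.median(z[m>0]))
        if k=="block":
            g=cv2.GaussianBlur(c.p,(3,3),0).sum(2).astype(float)[v0:v1,u0:u1]
            cu,cv=[int(x) for x in (c.proj([*P.mean(0),.034])[0]-[u0,v0]).round()]
            print(np.array2string(g[cv-4:cv+5,cu-4:cu+5].astype(int)),"ctr",cu+u0,cv+v0)
            w=g[cv-3:cv+4,cu-3:cu+4];w=np.clip(np.median(w)-10-w,0,None);yy,xx=np.mgrid[-3:4,-3:4]
            uv=[cu+u0+(w*xx).sum()/w.sum(),cv+v0+(w*yy).sum()/w.sum()];print("hole",uv,c.plane(uv,.034))
    H,Sa,V=hsv[...,0],hsv[...,1],hsv[...,2]
    gb=dict(top=(180,212,206,236),scene=(334,160,354,182))[n]
    u0,v0,u1,v1=gb;z=W[v0:v1,u0:u1,2]
    m=(z>.075)&(z<.13);vs,us=np.nonzero(m);print("grip depth pts",len(us),np.c_[us,vs].mean(0)+[u0,v0],W[v0:v1,u0:u1][m].mean(0),W[v0:v1,u0:u1][m].max(0),W[v0:v1,u0:u1][m].min(0))
    m=cv2.inRange(hsv[v0:v1,u0:u1],(8,60,110),(30,220,255))>0;vs,us=np.nonzero(m);print("grip col pts",len(us),np.c_[us,vs].mean(0)+[u0,v0],c.plane(np.c_[us,vs].mean(0)+[u0,v0],.117 if n=="top" else .102))
    # dish
    db=dict(top=(295,195,375,262),scene=(165,205,245,270))[n];u0,v0,u1,v1=db
    h=hsv[v0:v1,u0:u1];m=cv2.inRange(h,(90,60,20),(125,255,255));vs,us=np.nonzero(m);print("blue",len(us),us.min()+u0,us.max()+u0,vs.min()+v0,vs.max()+v0)
    z=W[v0:v1,u0:u1,2];m=(z>.078)&(z<.11);vs,us=np.nonzero(m);P=W[v0:v1,u0:u1][m]
    print("bar depth",len(us),P.mean(0),cv2.minAreaRect(P[:,:2].astype(np.float32)), "zmax",np.percentile(P[:,2],90))
    Q=c.plane(np.c_[us+u0,vs+v0],.092)[:,:2].astype(np.float32);r=cv2.minAreaRect(Q);print(Q.mean(0),r,cv2.boxPoints(r).tolist())
E
```

```text
top table z -0.0009833778353001144 0.13128185608600884
top rack 555 ((0.5159327387809753, 0.2674964368343353), (0.11085990071296692, 0.049737051129341125), 81.59131622314453) [0.5151 0.2654] ztop 0.03273698483537668
top block 473 ((0.5481276512145996, 0.08563677221536636), (0.06395875662565231, 0.06424768269062042), 82.5084228515625) [0.5482 0.0857] ztop 0.03316561786457428
[[133 133 132 135 137 139 139 139 143]
 [125 127 127 127 125 128 132 135 136]
 [128 125 123 117 110 118 127 132 131]
 [131 125 115  96  87 101 123 133 133]
 [137 131 112  84  80  97 119 134 134]
 [137 137 120  99  96 107 121 133 137]
 [135 138 132 122 116 119 125 134 139]
 [137 138 140 138 135 131 130 135 137]
 [137 138 141 142 141 136 132 135 138]] ctr 249 213
hole [np.float64(248.83673469387756), np.float64(212.85714285714286)] [[0.55  0.087 0.034]]
grip depth pts 34 [193.3529 224.7647] [0.5111 0.235  0.1122] [0.5187 0.2442 0.1197] [0.5047 0.2282 0.0914]
grip col pts 36 [192.8611 221.8333] [[0.5189 0.2357 0.117 ]]
blue 1182 308 348 202 251
bar depth 156 [ 0.4976 -0.1442  0.0888] ((0.49763789772987366, -0.1446453
[... 1215 characters left out ...]
582)] [[0.5532 0.0865 0.034 ]]
grip depth pts 75 [343.16   170.4667] [0.5183 0.234  0.1026] [0.5249 0.2423 0.1196] [0.5063 0.2274 0.076 ]
grip col pts 267 [343.7566 171.573 ] [[0.5219 0.2338 0.102 ]]
blue 1202 188 232 219 262
bar depth 217 [ 0.5038 -0.1467  0.087 ] ((0.5013974905014038, -0.14435988664627075), (0.10190045088529587, 0.019645901396870613), 81.91191101074219) zmax 0.0917608107631287
[ 0.5076 -0.1476] ((0.5074364542961121, -0.1460915356874466), (0.10051628202199936, 0.02124454826116562), 81.60221862792969) [[0.4895881414413452, -0.19425947964191437], [0.5106048583984375, -0.19736213982105255], [0.5252847671508789, -0.09792359173297882], [0.5042680501937866, -0.09482093155384064]]
```

Run:
```python
import cv2
t=cv2.imread("pics/top0.png");s=cv2.imread("pics/scene0.png")
a=cv2.resize(t[195:265,295:375],(480,420),interpolation=cv2.INTER_CUBIC)
b=cv2.resize(s[205:268,165:245],None,fx=4,fy=4,interpolation=cv2.INTER_CUBIC)
b=cv2.copyMakeBorder(b,0,420-b.shape[0],0,0,cv2.BORDER_CONSTANT)
cv2.imwrite("pics/crop3.png",cv2.hconcat([a,b]))
```

```text
(no output)
```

View pics/crop3.png

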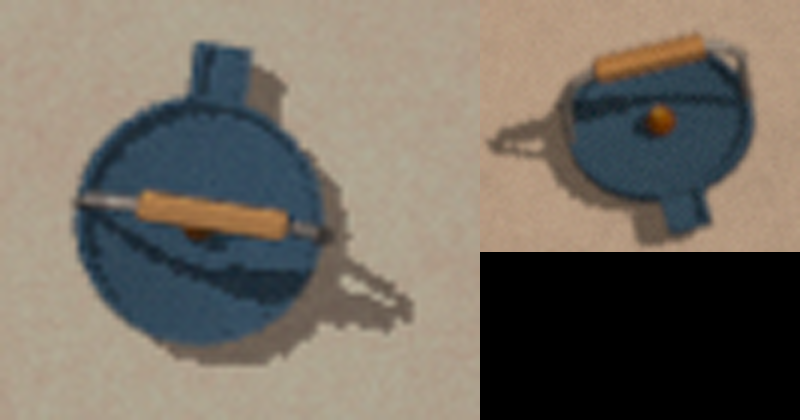

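The dish crop shows the handle bar at about top (330,231) with the bead under it near the middle, and the lip pointing up (+x), tilted slightly right. Next I triangulate the grip, hole and bar, and work out the first move.

```bash
cat >> h.py <<'E'
def yaw(rv): y=R.from_rotvec(rv).as_matrix()[:,1];return np.degrees(np.arctan2(y[1],y[0]))
def go(target,yawdeg,st=None):
    st=st or read_state();M=R.from_rotvec(st["tcp_rot"]).as_matrix()
    print("pos",st["tool_pos"].round(4),"yaw",yaw(st["tcp_rot"]).round(2),"tilt",M[:,2].round(4),"shift",(M.T@(np.array(target)-st["tool_pos"])).round(4),"turn",round((yaw(st["tcp_rot"])-yawdeg+180)%360-180,2))
E
python3 - <<'E'
from h import *
np.set_printoptions(precision=4,suppress=True)
T=Cam("top","0");S=Cam("scene","0")
print("hole",tri(T,[248.84,212.86],S,[298.43,215.04]))
def cen(c,b,lo,hi):
    u0,v0,u1,v1=b;z=c.world()[v0:v1,u0:u1,2];vs,us=np.nonzero((z>lo)&(z<hi));return np.c_[us,vs].mean(0)+[u0,v0]
g=cen(T,(180,212,206,236),.083,.13),cen(S,(334,160,354,182),.083,.13)
print("grip",g,tri(T,g[0],S,g[1]))
def bar(c,b):
    u0,v0,u1,v1=b;m=cv2.inRange(cv2.cvtColor(c.p,cv2.COLOR_BGR2HSV)[v0:v1,u0:u1],(8,70,90),(25,200,255))>0
    m&=c.world()[v0:v1,u0:u1,2]>.07
    vs,us=np.nonzero(m);return len(us),np.c_[us,vs].mean(0)+[u0,v0]
b=bar(T,(295,195,375,262)),bar(S,(165,205,245,270));print("bar",b,tri(T,b[0][1],S,b[1][1]))
k=cen(T,(162,210,180,236),.07,.1);print("awl",k,T.plane(k,.076))
go([.513,.2355,.18],-8.4)
E
```

```text
hole (array([0.5504, 0.0876, 0.0301]), np.float64(0.0008073459356059274))
grip (array([193.3529, 224.7647]), array([343.1528, 170.2222])) (array([0.5119, 0.2381, 0.0955]), np.float64(0.0006257379655361998))
bar ((119, array([330.0504, 230.4874])), (200, array([205.86 , 220.135]))) (array([ 0.4982, -0.1459,  0.0781]), np.float64(0.0017224090385027332))
awl [172.6458 221.6875] [[0.521  0.2998 0.076 ]]
pos [0.2102 0.6411 0.2269] yaw 71.85 tilt [-0.0003 -0.0011 -1.    ] shift [-0.4141 -0.291   0.0472] turn 80.25
```

Call:
drive_tool:
  motion:
    - [-0.02,-0.015,0,5]
    - [-0.06,-0.04,0,12]
    - [-0.1,-0.07,0,20]
    - [-0.14,-0.1,0,28]
    - [-0.18,-0.13,0,36]
    - [-0.22,-0.155,0,44]
    - [-0.26,-0.185,0,52]
    - [-0.3,-0.21,0,60]
    - [-0.34,-0.24,0,68]
    - [-0.38,-0.265,0.02,75]
    - [-0.405,-0.285,0.035,79]
    - [-0.414,-0.291,0.045,80.3]
  fingers: 0.05

```text
time: 1.3
tool_pos: [0.5143, 0.2321, 0.1815]
tcp_rot: [2.385, 2.043, -0.002]
wrist_force: [-0.0, 0.8, -0.0]
finger_gap: 0.0501
finger_force: 0.0
```

Call:
drive_tool:
  motion:
    - [0,0,0,0]
    - [0,0,0,0]
    - [0,0,0,0]

```text
time: 1.6
tool_pos: [0.5125, 0.2376, 0.183]
tcp_rot: [-2.376, -2.055, -0.001]
wrist_force: [-0.5, 0.4, 0.4]
finger_gap: 0.0499
finger_force: 0.0
```

Run:
```python
from h import *
go([.512,.2362,.103],-8.4)
S=Cam("scene");T=Cam("top")
a=cv2.resize(S.p[90:240,270:400],None,fx=4,fy=4,interpolation=cv2.INTER_CUBIC);cv2.imwrite("pics/c4.png",a)
```

```text
pos [0.5125 0.2376 0.183 ] yaw -8.27 tilt [ 2.e-04  8.e-04 -1.e+00] shift [-0.0015 -0.0002  0.08  ] turn 0.13
```

View pics/c4.png

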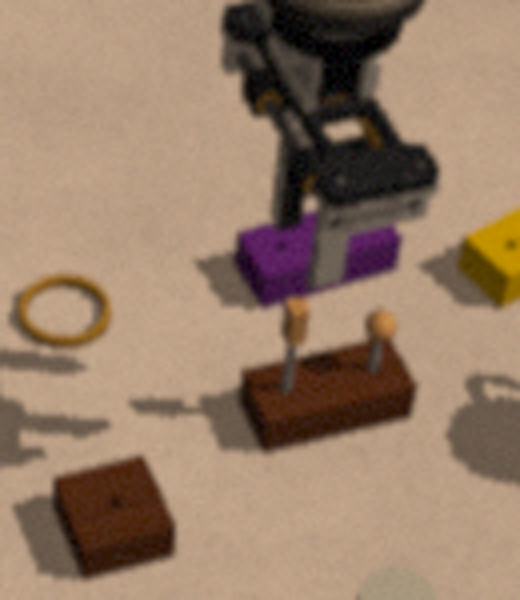

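The scene crop shows the open fingers, tips at about crop (288,225) and (330,285), above the pin's grip at (296,320). I'll check the midpoint against the projection.

Run:
```python
from h import *
S=Cam("scene","0");T=Cam("top","0")
print("tips mid",S.proj([.5125,.2376,.161]),"grip",S.proj([.512,.2362,.1]),"(seen 343.2,170.2)", "top",T.proj([.512,.2362,.1]),"seen 193.35 224.76")
print("hole",S.proj([.5505,.087,.034]),"seen 298.4 215.0",T.proj([.5505,.087,.034]),"seen 248.84 212.86")
```

```text
tips mid [[345.4567221  152.87384129]] grip [[342.59643957 169.32452627]] (seen 343.2,170.2) top [[193.65462081 224.62231974]] seen 193.35 224.76
hole [[298.14161757 214.2409814 ]] seen 298.4 215.0 [[248.83194462 212.68355762]] seen 248.84 212.86
```

Call:
drive_tool:
  motion:
    - [-0.001,0,0.01,0]
    - [-0.001,0,0.03,0]
    - [-0.001,0,0.05,0]
    - [-0.001,0,0.07,0]
    - [-0.001,0,0.078,0]
    - [-0.001,0,0.079,0]
    - [-0.001,0,0.079,0]
    - [-0.001,0,0.079,0]

```text
time: 2.5
tool_pos: [0.5133, 0.2352, 0.1043]
tcp_rot: [2.379, 2.052, 0.002]
wrist_force: [0.9, 0.2, 0.1]
finger_gap: 0.0504
finger_force: 0.0
```

Call:
drive_tool:
  motion:
    - [0,0,0,0]
    - [0,0,0,0]
    - [0,0,0,0]
    - [0,0,0,0]
    - [0,0,0,0]
    - [0,0,0,0]
    - [0,0,0,0]
    - [0,0,0,0]
  fingers: 0

```text
time: 3.3
tool_pos: [0.5129, 0.2349, 0.1035]
tcp_rot: [-2.379, -2.052, 0.0]
wrist_force: [0.1, 0.4, 0.7]
finger_gap: 0.0139
finger_force: 30.0
```

Run:
```python
from h import *
go([.5515,.0855,.175],-8.3)
```

```text
pos [0.5129 0.2349 0.1035] yaw -8.46 tilt [-1.e-04 -0.e+00 -1.e+00] shift [-0.1421  0.0602 -0.0715] turn -0.16
```

Call:
drive_tool:
  motion:
    - [0,0,-0.005,0]
    - [0,0,-0.02,0]
    - [0,0,-0.04,0]
    - [0,0,-0.06,0]
    - [0,0,-0.072,0]
    - [0,0,-0.072,0]
    - [0,0,-0.072,0]

```text
time: 4.0
tool_pos: [0.5127, 0.235, 0.1754]
tcp_rot: [-2.379, -2.052, -0.0]
wrist_force: [0.1, -0.9, -1.1]
finger_gap: 0.014
finger_force: 30.0
```

Call:
drive_tool:
  motion:
    - [-0.01,0.004,0,0]
    - [-0.035,0.015,0,0]
    - [-0.065,0.028,0,0]
    - [-0.095,0.04,0,0]
    - [-0.125,0.053,0,0]
    - [-0.138,0.059,0.01,0]
    - [-0.142,0.06,0.02,0]
    - [-0.142,0.06,0.025,0]
    - [-0.142,0.06,0.025,0]
    - [-0.142,0.06,0.025,0]
    - [-0.142,0.06,0.025,0]

```text
time: 5.1
tool_pos: [0.5514, 0.0865, 0.1507]
tcp_rot: [-2.378, -2.053, -0.0]
wrist_force: [0.1, -0.9, -0.8]
finger_gap: 0.014
finger_force: 30.0
```

Run:
```python
from h import *
go([.5515,.0855,.1405],-8.3)
S=Cam("scene");T=Cam("top");cv2.imwrite("pics/scene5.png",S.p);np.save("pics/scene5.npy",S.d);cv2.imwrite("pics/top5.png",T.p);np.save("pics/top5.npy",T.d)
a=cv2.resize(S.p[165:245,265:335],None,fx=6,fy=6,interpolation=cv2.INTER_CUBIC)
cv2.imwrite("pics/c5.png",a)
print(S.proj([.5515,.0855,.055]))
```

```text
pos [0.5514 0.0865 0.1507] yaw -8.38 tilt [ 2.e-04  2.e-04 -1.e+00] shift [-0.0009  0.0003  0.0102] turn -0.08
[[298.0335554 209.699297 ]]
```

View pics/c5.png

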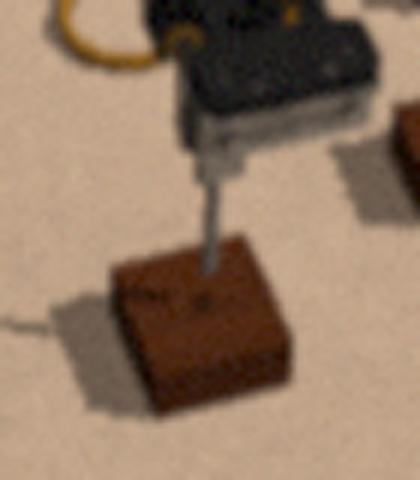

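The crop shows the shank hanging over the block, with its tip at crop (209,273) and the hole at (203,300). I'll measure the shank line by differencing against the first picture.

Run:
```python
from h import *
np.set_printoptions(precision=2,suppress=True,linewidth=160)
S=Cam("scene","5");S0=cv2.imread("pics/scene0.png").astype(int)
d=np.abs(S.p.astype(int)-S0).sum(2)
print(d[192:216,293:307])
for v in range(196,211):
    w=np.clip(d[v,294:305].astype(float)-35,0,None);print(v,((w*np.arange(294,305)).sum()/w.sum()).round(2),w.sum(),end=" | ")
p=read_state()["tool_pos"]
print()
for z in(.055,.065,.075,.085):print(z,S.proj([p[0],p[1],z]))
e=.001;o=S.proj([p[0],p[1],.055]);print("J px/mm x",S.proj([p[0]+e,p[1],.055])-o,"y",S.proj([p[0],p[1]+e,.055])-o, "hole est",S.proj([p[0],p[1],.034]))
```

```text
[[ 34  47  28   9 125 213 189 166 167 155  87  34  71 183]
 [ 46  46  44   8 120 229 193 184 171 165 134  76  11 105]
 [ 49  36  33  11 117 223 191 176 147 115 102  53   8  29]
 [ 44  46  30  34  69 144 192 189 126  50  20   2  27  41]
 [ 40  39  41  36  17  26 168 225 122   5  28  38  45  33]
 [ 44  27  45  45  43   3 150 217 119   5  33  57  31  40]
 [ 46  24  42  28  50   4 153 231 114   3  20  44  27  36]
 [ 41  31  39  31  40  33 161 218  95  22  39  40  39  37]
 [ 36  32  43  47  25  49 191 221  90   2  33  47  44  36]
 [ 48  30  32  42  40  59 195 231  97  15  43  36  39  27]
 [ 36  30  32  40  33  58 203 208 110  11  38  36  43  24]
 [ 35  28  47  33  16  57 196 194 109   3  29  20  37  44]
 [ 41  50  35  47  21  19 154 160  79  13  33  16  17  32]
 [ 36  32  17  38  22  10  38  31  18  10  18  10  15  29]
 [ 21  41  13  25  29  18  50 101  70  32  12  20  11  17]
 [ 17  12  11   9  14  30  67 105  78  42  15  12  44  15]
 [ 31   8  19  12   3  15  88  99  81  10  19  24  16  19]
 [ 11  22  11  14  17  35  70  89  42  19  35  23   9  14]
 [ 11  12  13  24  18  20  53  57  39  13   8  28  10  26]
 [ 13  30  15  20  10  18  32  28   6  17  13  16   2  30]
 [  6  16  32  14  21  14   6  12  30  15  20  21  22  16]
 [ 10  11   9  11  21   9  22  21  19   9  26  16   7  26]
 [ 10  19  30   9  18  10  10  29   7  22   8  15  10  11]
 [ 14   7  26  16  18  20  11  24  11  13  10  13   6  22]]
196 299.78 424.0 | 197 299.87 431.0 | 198 299.8 424.0 | 199 299.82 387.0 | 200 299.62 443.0 | 201 299.65 463.0 | 202 299.67 448.0 | 203 299.55 428.0 | 204 299.32 315.0 | 205 297.5 6.0 | 206 299.87 122.0 | 207 300.16 152.0 | 208 299.96 163.0 | 209 299.71 96.0 | 210 299.68 44.0 | 
0.055 [[298.25 209.58]]
0.065 [[298.36 207.15]]
0.075 [[298.47 204.7 ]]
0.085 [[298.59 202.22]]
J px/mm x [[0.17 0.27]] y [[ 0.34 -0.13]] hole est [[298.01 214.59]]
```

Call:
drive_tool:
  motion:
    - [-0.0025,-0.0005,0.004,0]
    - [-0.0025,-0.0005,0.01,0]
    - [-0.0025,-0.0005,0.013,0]
    - [-0.0025,-0.0005,0.013,0]
    - [-0.0025,-0.0005,0.013,0]

```text
time: 5.7
tool_pos: [0.5504, 0.0831, 0.1373]
tcp_rot: [-2.379, -2.051, 0.001]
wrist_force: [-0.4, 0.3, -0.8]
finger_gap: 0.0135
finger_force: 30.0
```

Run:
```python
from h import *
np.set_printoptions(precision=2,suppress=True,linewidth=160)
S0=cv2.imread("pics/scene0.png").astype(int)
D=[];
for i in range(4):
    S=Cam("scene");D.append(S.p.astype(int))
d=np.abs(np.mean(D,0)-S0).sum(2)
print(d[200:217,294:305].astype(int))
for v in range(198,214):
    w=np.clip(d[v,294:305].astype(float)-35,0,None);print(v,((w*np.arange(294,305)).sum()/w.sum()).round(2),int(w.sum()),end=" | ")
p=read_state()["tool_pos"];print(p)
z=p[2]-.0955
print(z,"target tip px",np.array([298.43,215.04])+S.proj([p[0],p[1],z])-S.proj([p[0],p[1],.034]))
```

```text
[[ 41  33   6 102 218 179  43  18  33  39  45]
 [ 37  48  16  95 229 180  67  16  38  39  43]
 [ 39  44  18 100 229 183  51  13  42  39  38]
 [ 30  46  15 116 220 167  42  11  31  33  28]
 [ 41  37  17 112 185 140  28  12  36  29  20]
 [ 32  32  17  85  85  35  11  10  10  21  20]
 [ 27  22  15  22  40  78  70  35  17   8  28]
 [ 13  15  22  34  70 122  74  19   9   8  15]
 [ 10  11  17  41  66 139  66  32  12  31  14]
 [ 23  13  21  39  84 120  60   7  13  29  30]
 [ 11  26  22  41  72  94  58  28  12   7  11]
 [ 22  19  13  60  83 103  53  11   7   9  29]
 [  9  15  15  54  81  88  52  22  16  12  10]
 [  6  19   8  41  56  84  43  18  12  22  12]
 [ 42  18   4  33  29  27  34   6  17  17  11]
 [ 37  39  18  25   8  10  10   4  17  19  23]
 [ 10  26   8  13  11  10  30   8  20  11   3]]
198 298.16 674 | 199 298.14 486 | 200 298.37 424 | 201 298.4 463 | 202 298.3 452 | 203 298.08 417 | 204 298.01 344 | 205 297.51 102 | 206 299.37 84 | 207 299.03 162 | 208 298.93 173 | 209 298.8 164 | 210 298.79 125 | 211 298.5 160 | 212 298.5 136 | 213 298.7 85 | [0.55 0.08 0.14]
0.04210407543984038 target tip px [[298.51 213.12]]
```

Tip at (298.6,213.2) against a target of (298.5,213.1), so it is aligned. Lowering in stages.

Call:
drive_tool:
  motion:
    - [0,0,0.003,0]
    - [0,0,0.006,0]
    - [0,0,0.009,0]
    - [0,0,0.012,0]
    - [0,0,0.014,0]
    - [0,0,0.014,0]

```text
time: 6.5
tool_pos: [0.5503, 0.0831, 0.1231]
tcp_rot: [-2.379, -2.052, 0.001]
wrist_force: [-0.1, -0.4, -0.8]
finger_gap: 0.0139
finger_force: 30.0
```

Tip at about 0.028, below the hole mouth, with no force. Continuing.

Call:
drive_tool:
  motion:
    - [0,0,0.004,0]
    - [0,0,0.008,0]
    - [0,0,0.012,0]
    - [0,0,0.015,0]
    - [0,0,0.018,0]
    - [0,0,0.019,0]
    - [0,0,0.019,0]

```text
time: 7.2
tool_pos: [0.5504, 0.0832, 0.1043]
tcp_rot: [-2.379, -2.052, 0.0]
wrist_force: [0.2, -0.1, 0.2]
finger_gap: 0.0137
finger_force: 30.0
```

Call:
drive_tool:
  motion:
    - [0,0,0.0005,0]
    - [0,0,0.001,0]
    - [0,0,0.0012,0]
    - [0,0,0.0012,0]

```text
time: 7.6
tool_pos: [0.5506, 0.0832, 0.1034]
tcp_rot: [2.379, 2.052, 0.0]
wrist_force: [-0.8, -0.8, 2.1]
finger_gap: 0.0138
finger_force: 30.0
```

Contact with the bottom (2 N). Open gently and retreat.

Call:
drive_tool:
  motion:
    - [0,0,0,0]
    - [0,0,0,0]
    - [0,0,0,0]
    - [0,0,0,0]
    - [0,0,0,0]
  fingers: 0.05

```text
time: 8.1
tool_pos: [0.5505, 0.0832, 0.1033]
tcp_rot: [-2.379, -2.052, 0.0]
wrist_force: [0.5, -0.1, 1.1]
finger_gap: 0.0488
finger_force: 0.0
```

Call:
drive_tool:
  motion:
    - [0,0,-0.005,0]
    - [0,0,-0.02,0]
    - [0,0,-0.045,0]
    - [0,0,-0.07,0]
    - [0,0,-0.09,0]
    - [0,0,-0.1,0]
    - [0,0,-0.1,0]
    - [0,0,-0.1,0]

```text
time: 8.9
tool_pos: [0.5502, 0.0833, 0.203]
tcp_rot: [-2.379, -2.052, 0.0]
wrist_force: [0.3, 0.9, 0.3]
finger_gap: 0.0501
finger_force: 0.0
```

Run:
```python
from h import *
np.set_printoptions(precision=4,suppress=True)
S=Cam("scene");cv2.imwrite("pics/scene6.png",S.p)
u0,v0,u1,v1=285,180,312,215;z=S.world()[v0:v1,u0:u1];m=(z[...,2]>.083)&(z[...,2]<.13)
vs,us=np.nonzero(m);c=np.c_[us,vs].mean(0)+[u0,v0];print("grip px",c,"world max z",np.sort(z[m][:,2])[-8:], "pred",S.proj([.5505,.0865,.1]), S.plane(c,.1),"earlier view bias",S.plane([343.15,170.22],.1))
cv2.imwrite("pics/c6.png",cv2.resize(S.p[120:280,160:400],None,fx=3,fy=3,interpolation=cv2.INTER_CUBIC))
go([.4985,-.1445,.20],-8)
```

```text
grip px [298.5072 199.087 ] world max z [0.116  0.1166 0.1174 0.1178 0.1183 0.1184 0.1185 0.1186] pred [[298.7165 198.148 ]] [[0.553  0.0846 0.1   ]] earlier view bias [[0.5154 0.2359 0.1   ]]
pos [0.55   0.0832 0.2026] yaw -8.45 tilt [-0.001  -0.0003 -1.    ] shift [-0.2328 -0.0175  0.0027] turn -0.45
```

View pics/c6.png

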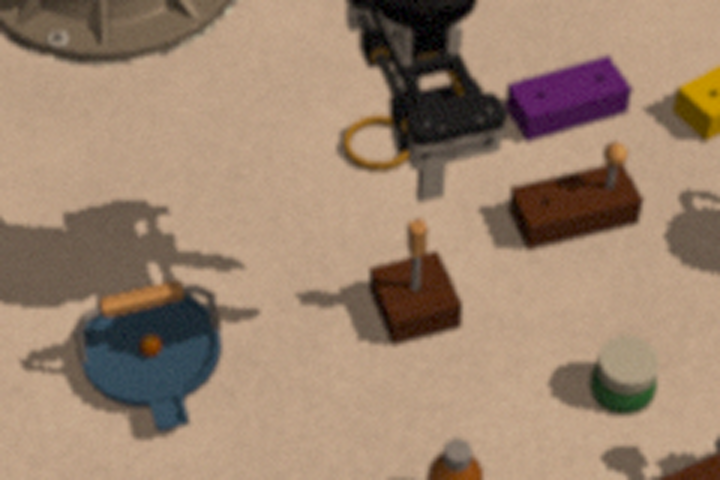

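The crop shows the pin upright in the block with its grip at crop (417,238), the awl still in the rack, and the bead at (151,345) in the dish. Now to locate the bar and the dish axis.

Run:
```python
from h import *
np.set_printoptions(precision=4,suppress=True)
T=Cam("top","0");S=Cam("scene","0")
for c,b,z in((T,(295,195,375,262),.091),(S,(165,205,245,270),.085)):
    u0,v0,u1,v1=b;h=cv2.cvtColor(c.p,cv2.COLOR_BGR2HSV)[v0:v1,u0:u1]
    m=(cv2.inRange(h,(8,70,90),(25,200,255))>0)&(c.world()[v0:v1,u0:u1,2]>.07)
    n,l,st,ce=cv2.connectedComponentsWithStats(m.astype(np.uint8));k=1+st[1:,4].argmax()
    vs,us=np.nonzero(l==k);P=c.plane(np.c_[us+u0,vs+v0],z)[:,:2].astype(np.float32);r=cv2.minAreaRect(P);print("bar",len(us),P.mean(0),r)
    m=cv2.inRange(h,(90,60,20),(125,255,255));vs,us=np.nonzero(m);P=c.plane(np.c_[us+u0,vs+v0],.022)[:,:2]
    m2=cv2.morphologyEx(m,cv2.MORPH_OPEN,cv2.getStructuringElement(2,(17,17)));vs,us=np.nonzero(cv2.morphologyEx(m2,cv2.MORPH_CLOSE,np.ones((15,15))));
    cc,rr=cv2.minEnclosingCircle(c.plane(np.c_[us+u0,vs+v0],.02)[:,:2].astype(np.float32));print("rim",cc,rr)
    tip=P[np.argsort(-P[:,0])[:25]];print("lip tip mean",tip.mean(0))
```

```text
bar 119 [ 0.498  -0.1438] ((0.4980102479457855, -0.14360187947750092), (0.06821468472480774, 0.01304499339312315), 82.1669921875)
rim (0.4998295307159424, -0.1443035751581192) 0.0612247996032238
lip tip mean [ 0.5783 -0.1537]
bar 181 [ 0.5013 -0.145 ] ((0.4998352825641632, -0.14403793215751648), (0.07143525034189224, 0.023867148905992508), 82.2713623046875)
rim (0.5088967680931091, -0.14442938566207886) 0.05853978171944618
lip tip mean [ 0.5843 -0.1566]
```

Call:
drive_tool:
  motion:
    - [-0.015,-0.001,0,0]
    - [-0.05,-0.004,0,0]
    - [-0.09,-0.007,0,-0.3]
    - [-0.13,-0.01,0,-0.6]
    - [-0.17,-0.013,0,-0.6]
    - [-0.205,-0.016,0,-0.6]
    - [-0.225,-0.017,0.02,-0.6]
    - [-0.233,-0.0175,0.04,-0.6]
    - [-0.233,-0.0175,0.045,-0.6]
    - [-0.233,-0.0175,0.045,-0.6]
    - [-0.233,-0.0175,0.045,-0.6]

```text
time: 10.05
tool_pos: [0.4991, -0.1444, 0.1587]
tcp_rot: [2.368, 2.065, -0.0]
wrist_force: [0.7, -0.6, -0.4]
finger_gap: 0.0496
finger_force: 0.0
```

Run:
```python
from h import *
go([.4985,-.145,.088],-7.8)
```

```text
pos [ 0.4991 -0.1444  0.1587] yaw -7.82 tilt [-1.e-04 -1.e-04 -1.e+00] shift [-0.0007 -0.0005  0.0707] turn -0.02
```

Call:
drive_tool:
  motion:
    - [-0.0005,-0.0005,0.01,0]
    - [-0.0005,-0.0005,0.03,0]
    - [-0.0005,-0.0005,0.05,0]
    - [-0.0005,-0.0005,0.064,0]
    - [-0.0005,-0.0005,0.069,0]
    - [-0.0005,-0.0005,0.0705,0]
    - [-0.0005,-0.0005,0.0705,0]
    - [-0.0005,-0.0005,0.0705,0]

```text
time: 10.85
tool_pos: [0.4988, -0.1452, 0.0884]
tcp_rot: [2.368, 2.064, 0.001]
wrist_force: [-0.7, -0.3, 0.2]
finger_gap: 0.0499
finger_force: 0.0
```

Call:
drive_tool:
  motion:
    - [0,0,0,0]
    - [0,0,0,0]
    - [0,0,0,0]
    - [0,0,0,0]
  fingers: 0.019

```text
time: 11.25
tool_pos: [0.4984, -0.1451, 0.0879]
tcp_rot: [2.368, 2.064, 0.0]
wrist_force: [0.4, -0.2, 0.4]
finger_gap: 0.0214
finger_force: 0.0
```

Call:
drive_tool:
  motion:
    - [0,0,0,0]
    - [0,0,0,0]
    - [0,0,0,0]
  fingers: 0.016

```text
time: 11.55
tool_pos: [0.4985, -0.1451, 0.0878]
tcp_rot: [2.368, 2.064, 0.0]
wrist_force: [0.5, 0.9, 0.6]
finger_gap: 0.0162
finger_force: 0.4
```

Call:
drive_tool:
  motion:
    - [0,0,0,0]
    - [0,0,0,0]
    - [0,0,0,0]
  fingers: 0.0145

```text
time: 11.85
tool_pos: [0.4984, -0.1452, 0.0878]
tcp_rot: [2.368, 2.064, 0.0]
wrist_force: [2.9, -0.6, 0.8]
finger_gap: 0.0147
finger_force: 0.6
```

Call:
drive_tool:
  motion:
    - [0,0,0,0]
    - [0,0,0,0]
    - [0,0,0,0]
    - [0,0,0,0]
  fingers: 0.0

```text
time: 12.25
tool_pos: [0.4983, -0.1451, 0.0877]
tcp_rot: [-2.368, -2.064, 0.0]
wrist_force: [0.3, -0.5, -0.6]
finger_gap: 0.0135
finger_force: 30.0
```

Run:
```python
from h import *
go([.4985,-.145,.168],-7.8)
T=Cam("top");S=Cam("scene")
for c,f in((S,"scene0"),):
    h=cv2.cvtColor(c.p,cv2.COLOR_BGR2HSV)[220:262,188:234];m=cv2.inRange(h,(8,150,80),(22,255,255));vs,us=np.nonzero(m);print("bead",len(us),np.c_[us,vs].mean(0)+[188,220])
    h=cv2.cvtColor(cv2.imread("pics/scene0.png"),cv2.COLOR_BGR2HSV)[220:262,188:234];m=cv2.inRange(h,(8,150,80),(22,255,255));vs,us=np.nonzero(m);print("bead0",len(us),np.c_[us,vs].mean(0)+[188,220])
```

```text
pos [ 0.4983 -0.1451  0.0877] yaw -7.85 tilt [-2.e-04 -0.e+00 -1.e+00] shift [ 0.0001  0.0002 -0.0803] turn -0.05
bead 27 [209.92592593 234.40740741]
bead0 77 [204.11688312 225.62337662]
```

Gripped firmly. Lifting smoothly, straight up.

Call:
drive_tool:
  motion:
    - [0,0,-0.0005,0]
    - [0,0,-0.002,0]
    - [0,0,-0.0045,0]
    - [0,0,-0.008,0]
    - [0,0,-0.0115,0]
    - [0,0,-0.015,0]
    - [0,0,-0.0185,0]
    - [0,0,-0.022,0]
    - [0,0,-0.0255,0]
    - [0,0,-0.029,0]
    - [0,0,-0.0325,0]
    - [0,0,-0.036,0]

```text
time: 13.55
tool_pos: [0.4983, -0.1451, 0.1241]
tcp_rot: [2.368, 2.064, -0.0]
wrist_force: [0.3, -0.1, -1.9]
finger_gap: 0.0138
finger_force: 30.0
```

Call:
drive_tool:
  motion:
    - [0,0,-0.0035,0]
    - [0,0,-0.008,0]
    - [0,0,-0.0125,0]
    - [0,0,-0.017,0]
    - [0,0,-0.0215,0]
    - [0,0,-0.026,0]
    - [0,0,-0.0305,0]
    - [0,0,-0.035,0]
    - [0,0,-0.039,0]
    - [0,0,-0.042,0]
    - [0,0,-0.044,0]
    - [0,0,-0.0445,0]

```text
time: 14.75
tool_pos: [0.4984, -0.1451, 0.1685]
tcp_rot: [2.368, 2.064, 0.0]
wrist_force: [-0.1, -1.2, -1.8]
finger_gap: 0.0138
finger_force: 30.0
```

Call:
drive_tool:
  motion:
    - [0,0,0,0]
    - [0,0,0,0]
    - [0,0,0,0]
    - [0,0,0,0]

```text
time: 15.15
tool_pos: [0.4983, -0.1451, 0.1682]
tcp_rot: [-2.368, -2.064, 0.0]
wrist_force: [0.4, -0.1, -2.1]
finger_gap: 0.0135
finger_force: 30.0
```

Run:
```python
from h import *
b=np.degrees(np.arctan2(.085+.145,.5505-.4985));print("bearing",b,"turn ccw",b+7.85)
go([.4983,-.1451,.168],b)
S=Cam("scene");cv2.imwrite("pics/c7.png",cv2.resize(S.p[120:280,160:340],None,fx=3,fy=3,interpolation=cv2.INTER_CUBIC))
print(S.proj([.5008,-.1437,.098]))
```

```text
bearing 77.26035320751791 turn ccw 85.1103532075179
pos [ 0.4983 -0.1451  0.1682] yaw -7.86 tilt [-2.e-04 -1.e-04 -1.e+00] shift [0.     0.     0.0002] turn -85.12
[[206.51720595 215.66463708]]
```

View pics/c7.png

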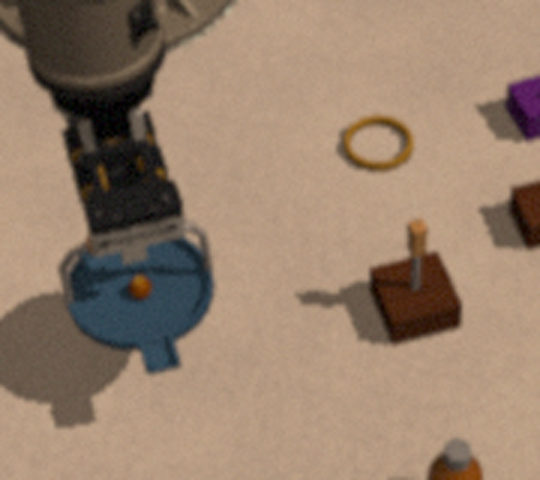

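The crop shows the dish level in the air, with the bead at crop (141,287), on the dish axis (predicted full-frame (206.5,215.7), seen (206.8,215.5)). Now the slow turn counter-clockwise.

Call:
drive_tool:
  motion:
    - [0,0,0,-0.3]
    - [0,0,0,-1]
    - [0,0,0,-2.2]
    - [0,0,0,-4]
    - [0,0,0,-6]
    - [0,0,0,-8.5]
    - [0,0,0,-11]
    - [0,0,0,-13.5]
    - [0,0,0,-16]
    - [0,0,0,-18.5]
    - [0,0,0,-21]
    - [0,0,0,-23.5]

```text
time: 16.4
tool_pos: [0.4983, -0.1451, 0.1683]
tcp_rot: [-1.894, -2.506, -0.0]
wrist_force: [0.3, -0.3, -2.2]
finger_gap: 0.0138
finger_force: 30.0
```

Call:
drive_tool:
  motion:
    - [0,0,0,-2.5]
    - [0,0,0,-5]
    - [0,0,0,-7.5]
    - [0,0,0,-10]
    - [0,0,0,-12.5]
    - [0,0,0,-15]
    - [0,0,0,-17.5]
    - [0,0,0,-20]
    - [0,0,0,-22.5]
    - [0,0,0,-25]
    - [0,0,0,-27.5]
    - [0,0,0,-30]

```text
time: 17.6
tool_pos: [0.4983, -0.1452, 0.1683]
tcp_rot: [1.181, 2.911, -0.0]
wrist_force: [-0.5, -0.8, -3.1]
finger_gap: 0.0135
finger_force: 30.0
```

Call:
drive_tool:
  motion:
    - [0,0,0,-2.5]
    - [0,0,0,-5]
    - [0,0,0,-7.5]
    - [0,0,0,-10]
    - [0,0,0,-12.5]
    - [0,0,0,-15]
    - [0,0,0,-17.5]
    - [0,0,0,-20]
    - [0,0,0,-22.5]
    - [0,0,0,-25]
    - [0,0,0,-27.3]
    - [0,0,0,-29.3]

```text
time: 18.8
tool_pos: [0.4983, -0.1452, 0.1683]
tcp_rot: [0.407, 3.115, -0.0]
wrist_force: [0.1, 0.9, -1.0]
finger_gap: 0.0136
finger_force: 30.0
```

Call:
drive_tool:
  motion:
    - [0,0,0,-1.6]
    - [0,0,0,-2.6]
    - [0,0,0,-3.1]
    - [0,0,0,-3.2]
    - [0,0,0,-3.2]
    - [0,0,0,-3.2]
    - [0,0,0,-3.2]
    - [0,0,0,-3.2]
    - [0,0,0,-3.2]
    - [0,0,0,-3.2]

```text
time: 19.8
tool_pos: [0.4984, -0.1451, 0.1683]
tcp_rot: [-0.324, -3.125, 0.0]
wrist_force: [0.1, 0.1, -3.0]
finger_gap: 0.0136
finger_force: 30.0
```

Run:
```python
from h import *
go([.4983,-.1451,.168],77.3)
s=read_state();print(s["joint_positions"].round(2),np.abs(s["joint_velocities"]).max())
S=Cam("scene");cv2.imwrite("pics/c8.png",cv2.resize(S.p[120:280,160:400],None,fx=3,fy=3,interpolation=cv2.INTER_CUBIC))
```

```text
pos [ 0.4984 -0.1451  0.1683] yaw 78.15 tilt [-0. -0. -1.] shift [ 0.0001 -0.      0.0003] turn 0.85
[-0.16  0.25  0.38  2.03 -0.12  0.88  1.64] 0.0014862486473209925
```

View pics/c8.png

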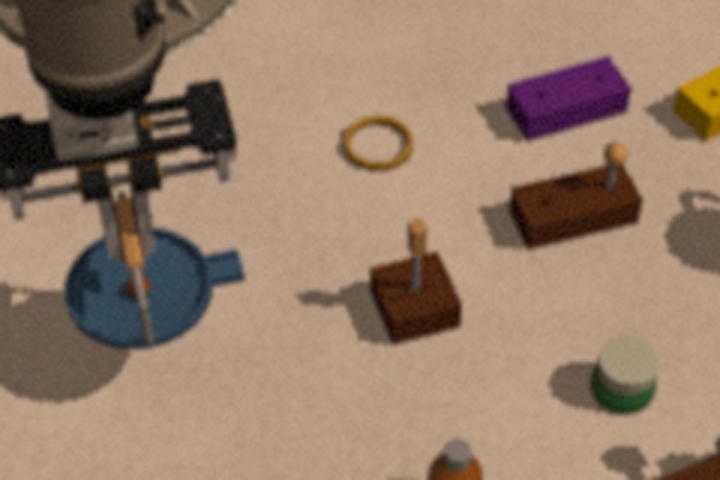

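The crop shows the lip at (240,267) pointing at the pin at (417,245), the bead still in the middle near (140,287), and everything at rest. Handing in.

```bash
python3 -c "
from workcell import env;print(env.job_done())"
```

```text
the job is handed in; nothing more can be done
None
```

The job is handed in at about 20 s: the pin stands fully down in the block and is released, and the dish is held level and at rest 8 cm up, bead in the middle, lip within about 1° of the pin after an 86° turn; no verdict was returned.

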